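# Push a label plate along the filing ledge until its end overhangs

## Robot

A 7-joint arm with a two-finger parallel gripper is mounted at the origin on a cart in front of the work surface, level with it; the furniture and walls round the work are solid. World frame = base frame: x ahead of the robot, y to its left, z up, the work surface at z = 0. Lengths are in m, angles in degrees, forces in N, time in s.
With the tool pointing down it reaches from about 0.4 to 0.9 m from the base axis. Payload 5.5 kg.
Tool frame: the origin (TCP) lies at the centre of the arm's flange, where the gripper is bolted on; the fingertips stand 173 mm ahead of it and the grasp point (between the pads) lies 155 mm ahead of it (robot.tcp_to_grasp is the distance from the TCP to the grasp point, in m); z points along the fingers, y is the line along which they close (so a half turn about z gives the same grasp; the last joint's range is limited). The gripper opens to 85 mm and grips with 20 to 120 N. Pads are 22 mm wide; open, the fingers measure 114 mm over their backs; the gripper's body (76 mm by 85 mm) begins 54 mm behind the grasp point. The pads swing forward as they close: fully open they stand 13 mm farther back than shut.
Start: joints at [89.049, 28.699, -24.465, 88.831, 12.651, 65.22, -12.049], TCP at [0.18, -0.625, 0.405] pointing down, gripper open.
Joint ranges: [-164.97, 164.97], [-17.58, 116.51], [-87.97, 89.64], [11.32, 138.91], [-80.73, 260.73], [10.89, 115.49], [-147.41, 147.41]. Speed limits (degrees/s): [147.25, 147.25, 180, 180, 180, 180, 180].

## Interface

Orientations are given as a 3x3 rotation matrix whose columns are the frame's x, y, z axes.
In Python, from plant import robot gives the robot as it stands. The module is installed in compiled form; this text tells all that it offers.
- The arm moves only by the tool drive_tool, never from a script. Its argument "deltas" is a list of rows, each an object of numbers: "gripper": the closure, from -1 (fully open) to 1 (shut); "x", "y", "z": the shift along the tool's x, y, z in m; "rx", "ry", "rz": the turn, a rotation vector about the tool's x, y, z in rad. In form: [{"gripper": .., "x": .., "y": .., "z": .., "rx": .., "ry": .., "rz": ..}, ...]. A call has 1 to 5 rows; each row is the pose to reach, as a shift and turn from the pose commanded when the call began, along the tool's axes at that moment; what a row does not reach only later rows make up. A row lasts 1/10 s, in which the tool goes at most 50 mm and 8.59 degrees, less where a joint would pass 70% of its speed; a pose out of reach is approached as far as the arm can. A call with a gripper value outside its range is refused whole. The fingers move at their own pace and stop on an object; the grip force is fixed at half the most. Time passes only in rows, so rows that repeat a pose let the fingers close. It gives the time, the measured TCP pose, the force, the opening and the grip force at its end, in the units of the state.
- robot.sense(): the state, without advancing time (a new reading comes with each control period).
- robot.camera(name): name is "side" or "top" or "wrist"; returns (picture, depth): 480x640x3 uint8, red, green, blue; 480x640 float32, m along the optical axis (not along the pixel's ray), 0 where there is no reading.
- robot.camera_model(name): a dict with "fx", "fy", "cx", "cy" (pixels), "xyz" and "attitude" of the camera in the world; the wrist camera has in their place "T_tool_cam" (4x4, takes a point from camera to tool coordinates, whose origin is the TCP and whose axes are the flange's). Camera axes: x right, y down, z forward; pixel columns grow to the right and rows downward; lengths in m; the calibration is good to about 2 mm. A picture is of the moment at which its call begins: read the wrist's pose just before it. camera_model takes no time and is no camera call.
- robot.hand_in(): hands the job in; it is judged then, once.
Trained networks look in the newest picture that a camera, given by its name, has taken for a name from the list of things; names that differ only in an ending like _2 or _b are one class to them, and where a whole thing is asked for, a point or a joint stands for the part that bears it (a point fixed in the world has none). Each returns a list of dicts, best first, with "score" (0 to 1); they miss things now and then, are a little off and sometimes report something else, mostly with a low value. They report only what shows in the picture. A call takes as long as a camera call.
- robot.trace(camera, target): "mask" (480x640 bool, what is visible of it) and "position" ([column, row] in pixels, amid what is visible of it).
- robot.pinpoint(camera, target): "position" ([column, row] in pixels: a listed point, or the origin of a listed thing).
The state is a dict: "time": time; "joint_pos": joint angles; "qvel": joint speeds; "tau": joint torques, N m; "ee_pos": TCP position; "eef_rot": TCP orientation; "force": force on the tool from outside, world axes, zero at the start; "moment": the same for the moment, N m; "opening": opening from 0.0 (shut) to 1.0 (fully open); "gripper_force": force on a finger pad.
Only numpy, scipy, OpenCV 4.12 (cv2) and the standard library are available. Lean on these libraries where they do the work, as an engineer would, in place of code of your own. Each camera call takes 0.05 s, during which the arm holds its last target. There are 200 camera calls.

## Task

Set the aluminium label plate up for filing its end: push it flat on the ledge back against the long fence, so that it lies square along it, and then push it along the fence until about 3 cm of the plate sticks out past the open end of the ledge (the line scribed across the plate is then level with that end). Only push it with the fingertips: do not lift or tip the plate, and leave the sanding block, the roll of tape and the jar where they are. Finish with the plate lying still, square against the fence.

Things in the scene. Friction and masses are not known exactly. Their poses are not given: they have to be found in the camera images.
- ledge: Fixed wooden board, 170 (x) by 360 mm (y), flat top 40 mm above its origin, which lies on the bench under its centre. Fence along the far (+x) side: 20 mm thick, inner face at x = +65 mm. End stop at the right (-y) end: inner face at y = -164 mm, x = -84 to +64 mm. Both rise 14 mm above the top. Front (-x) side and left (+y) end, at y = +180 mm, are open. Turned up to 0.35 rad either way.
- ledge_end (a point): Point on the top edge of the ledge's open left end (ledge frame x = -10, y = +180, z = +40 mm), axes as the ledge: +y points outward past the open end, +x towards the fence.
- plate: Loose flat aluminium plate on the ledge, 90 (x) by 150 (y) by 6 mm thick, about 0.22 kg, a 7 mm hole near each corner. Origin: centre of its underside, z up. Its +x edge goes against the fence, its +y end overhangs. A dark line is scribed across it 30 mm from the +y end. It starts 10 to 30 mm short of the fence (middle of its edge), turned up to 0.2 rad, 50 mm or more from the end stop.
- plate_lead (a point): Middle of the lower edge of the plate's +y end (75 mm from the plate's origin), axes as the plate.
- block: Bystander: brown sanding block, 62 x 110 x 34 mm, on the bench in front of the ledge; origin under its centre.
- tape: Bystander: small roll of black tape lying flat, 52 mm across, 19 mm high, on the bench in front of the ledge; origin under its centre.
- jar: Bystander: clear jar with a green lid, 69 mm across, 84 mm high, on the bench beyond the open end; origin under its centre.

How it is judged:
By the outcome, as a careful person would: the job done as asked, in the order asked, and still so for the second after the job is handed in, with the robot touching nothing.
It also fails if it takes over 45 s, if anything falls off the work surface, if the arm or the gripper's body presses on something with over 40 N, if the wrist force passes 120 N, or if a joint passes its speed limit or range.

## Working session

There is one attempt and no reset: what is moved stays moved. The work goes in short steps, Python scripts to look and compute and a tool call to move; the robot and the scene stay as the last step left them, time stands still between calls to the robot, and variables do not carry over. Pictures are saved under pics/ and viewed, at most 10 in all, crops included, and the job is handed in when it is done.

Besides the shell and the picture viewer there is one more tool, called after "Request:" by a JSON object that holds its "fn" and its "kwargs". drive_tool: Moves the arm, as the interface text tells. Its arguments: {"type":"object","properties":{"deltas":{"type":"array","items":{"type":"object","properties":{"gripper":{"type":"number"},"x":{"type":"number"},"y":{"type":"number"},"z":{"type":"number"},"rx":{"type":"number"},"ry":{"type":"number"},"rz":{"type":"number"}}}}},"required":["deltas"]}

```bash
mkdir -p pics; cat > h.py <<'E'
import numpy as np, cv2
from plant import robot
def pose(name):
    m=robot.camera_model(name)
    if 'xyz' in m: return m,np.array(m['attitude']),np.array(m['xyz'])
    s=robot.sense();R=np.array(s['eef_rot']);T=np.array(m['T_tool_cam'])
    return m,R@T[:3,:3],np.array(s['ee_pos'])+R@T[:3,3]
def pts(name,d,mask=None):
    m,R,t=pose(name)
    v,u=np.nonzero((d>0) if mask is None else (mask&(d>0)))
    z=d[v,u];return np.c_[(u-m['cx'])/m['fx']*z,(v-m['cy'])/m['fy']*z,z]@R.T+t
def onz(name,p,z):
    m,R,t=pose(name);r=R@np.array([(p[0]-m['cx'])/m['fx'],(p[1]-m['cy'])/m['fy'],1])
    return t+r*(z-t[2])/r[2]
def rect(P):
    c,(w,h),a=cv2.minAreaRect((P[:,:2]*1000).astype(np.float32));return np.round(c,1),np.round((w,h),1),round(a,2)
E
cat > a.py <<'E'
from h import *
s=robot.sense();print(s['time'],s['ee_pos'],np.round(s['eef_rot'],3).tolist())
ims=[]
for c in ('top','side'):
    p,d=robot.camera(c);ims.append(p);print(c,robot.camera_model(c))
    for n in ('plate','ledge','block','tape','jar'):
        r=robot.trace(c,n)
        if r:
            P=pts(c,d,r[0]['mask']);print(n,round(r[0]['score'],2),np.round(r[0]['position']),np.round(np.median(P,0),3),'zpct',np.round(np.percentile(P[:,2],[5,50,95]),3),rect(P))
    for n,z in (('plate_lead',.04),('ledge_end',.04),('plate',.04),('ledge',0)):
        r=robot.pinpoint(c,n)
        if r: print('pin',n,round(r[0]['score'],2),np.round(r[0]['position']),np.round(onz(c,r[0]['position'],z),4))
for i,c in enumerate(('top','side')): cv2.imwrite(f'pics/{c}0.png',ims[i][:,:,::-1])
E
python3 a.py
```

```text
0.0 [ 0.1793503  -0.62437128  0.40365009] [[0.961, 0.276, -0.001], [0.276, -0.961, 0.002], [0.0, -0.002, -1.0]]
top {'fx': 528.7171296890579, 'fy': 528.7171296890579, 'cx': 326.51932443409027, 'cy': 241.80427991482685, 'xyz': array([0.37916431, 0.1487913 , 0.98215923]), 'attitude': array([[-0.02577428, -0.9859505 ,  0.16503725],
       [-0.99949248,  0.0223245 , -0.02272422],
       [ 0.01872059, -0.16553919, -0.98602551]])}
plate 0.82 [390. 224.] [0.565 0.011 0.046] zpct [0.043 0.046 0.048] (array([566. ,  10.1]), array([ 90.8, 150.5]), 7.25)
ledge 0.92 [350. 234.] [0.553 0.067 0.04 ] zpct [0.037 0.04  0.055] (array([568.6,  28.3]), array([183.6, 379.5]), 16.46)
block 0.62 [365. 324.] [0.393 0.068 0.034] zpct [0.031 0.034 0.036] (array([393.8,  65.6]), array([ 65.1, 116. ]), 10.65)
tape 0.86 [476. 282.] [ 0.461 -0.138  0.016] zpct [-0.002  0.016  0.02 ] (array([ 462. , -140.2]), array([57.1, 57.1]), 59.51)
jar 0.7 [212. 275.] [0.482 0.329 0.083] zpct [0.019 0.083 0.086] (array([481.4, 335.7]), array([63.6, 61.7]), 1.71)
pin plate_lead 0.96 [349. 232.] [0.5538 0.0855 0.04  ]
pin plat
[... 471 characters left out ...]
 6.88)
ledge 0.92 [318. 262.] [0.538 0.131 0.038] zpct [0.019 0.038 0.052] (array([570.7, -19.9]), array([187.3, 483.1]), 16.32)
block 0.9 [396. 270.] [0.389 0.099 0.031] zpct [0.002 0.031 0.033] (array([391. ,  39.1]), array([ 72.8, 176.4]), 8.87)
tape 0.86 [377. 224.] [ 0.457 -0.122  0.011] zpct [0.001 0.011 0.017] (array([ 458.4, -133.7]), array([45.8, 53. ]), 9.94)
jar 0.95 [318. 336.] [0.476 0.365 0.057] zpct [0.007 0.057 0.083] (array([498. , 299.8]), array([ 67.2, 170.3]), 21.62)
pin plate_lead 0.91 [311. 246.] [0.5603 0.0753 0.04  ]
pin ledge_end 0.76 [329. 284.] [0.4944 0.2    0.04  ]
pin plate 0.75 [317. 231.] [0.5647 0.0089 0.04  ]
pin ledge 0.56 [317. 257.] [0.5531 0.0498 0.    ]
```

View pics/top0.png

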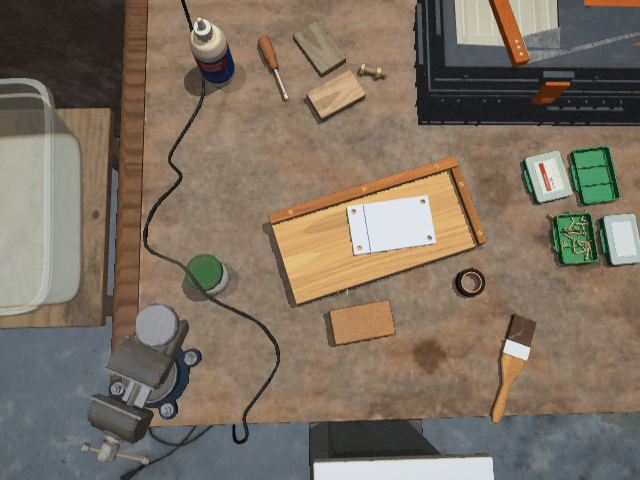

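```bash
cat > geo.py <<'E'
from h import *
def ledge(show=True):
    p,d=robot.camera('top');P=pts('top',d)
    r=robot.trace('top','ledge');pl=robot.trace('top','plate')
    return p,d,r,pl
if __name__=='__main__':
    p,d,r,pl=ledge();P=pts('top',d,r[0]['mask']);Q=pts('top',d,pl[0]['mask'])
    # fence top points: z ~54mm (above plate 46)
    F=P[(P[:,2]>.0505)&(P[:,2]<.060)]
    print('top z',np.median(P[(P[:,2]<.0435)&(P[:,2]>.03)][:,2]),'fence z',np.median(F[:,2]),len(F))
    for th in np.radians(np.arange(15,18.1,.5)):
        R=np.array([[np.cos(th),np.sin(th)],[-np.sin(th),np.cos(th)]])
        L=F[:,:2]@R.T;L=L[L[:,0]>np.percentile(L[:,0],50)-.02]
        print(round(np.degrees(th),1),np.round(np.percentile(L[:,0],[5,25,50,75,95])*1000,1))
    hull=P[(P[:,2]>.035)&(P[:,2]<.06)];print('ledge top rect',rect(hull));print('plate',rect(Q),np.median(Q[:,2]))
E
python3 geo.py
```

```text
Traceback (most recent call last):
  File "geo.py", line 7, in <module>
    p,d,r,pl=ledge();P=pts('top',d,r[0]['mask']);Q=pts('top',d,pl[0]['mask'])
                                   ~^^^
IndexError: list index out of range
```

The top picture shows the ledge with the fence at the top, from (270,215) to (455,160), and the stop at right. The open end is at left, (270,215) to (297,303). The plate is at (347–435, 195–255), with its left end nearest the fence. The block is at (363,322), tape at (470,283), jar at (207,275).

```bash
sed -i "s/    r=robot.trace('top','ledge');pl=robot.trace('top','plate')/    r=[];pl=[]\n    while not r: r=robot.trace('top','ledge') or (robot.camera('top') and [])\n    while not pl: pl=robot.trace('top','plate') or (robot.camera('top') and [])/" geo.py; python3 geo.py
```

```text
top z 0.03970771859755884 fence z 0.053696378257612865 2744
15.0 [612.6 618.4 623.6 628.8 634.3]
15.5 [612.4 617.5 622.7 627.7 632.5]
16.0 [612.2 616.5 621.7 626.9 631.1]
16.5 [611.5 615.5 620.5 625.8 630. ]
17.0 [610.3 614.4 619.6 624.8 629. ]
17.5 [608.5 613.5 618.5 623.6 628.3]
18.0 [606.4 612.3 617.4 622.5 628. ]
ledge top rect (array([559.6,  35.4]), array([170.4, 360.8]), 16.48)
plate (array([566.9,   8.6]), array([ 92.2, 153.6]), 7.09) 0.04565293841170348
```

Request:
{"fn": "drive_tool", "kwargs": {"deltas": [{"gripper": -1, "x": 0.472, "y": -0.502, "z": 0.0}, {"gripper": -1, "x": 0.472, "y": -0.502, "z": 0.0}, {"gripper": -1, "x": 0.472, "y": -0.502, "z": 0.0}, {"gripper": -1, "x": 0.472, "y": -0.502, "z": 0.0}, {"gripper": -1, "x": 0.472, "y": -0.502, "z": 0.0}]}}

```text
invalid input at $.deltas[0]: expected keys gripper, x, y, z, rx, ry, rz
```

Request:
{"fn": "drive_tool", "kwargs": {"deltas": [{"gripper": -1, "x": 0.472, "y": -0.502, "z": 0.0, "rx": 0, "ry": 0, "rz": 0}, {"gripper": -1, "x": 0.472, "y": -0.502, "z": 0.0, "rx": 0, "ry": 0, "rz": 0}, {"gripper": -1, "x": 0.472, "y": -0.502, "z": 0.0, "rx": 0, "ry": 0, "rz": 0}, {"gripper": -1, "x": 0.472, "y": -0.502, "z": 0.0, "rx": 0, "ry": 0, "rz": 0}, {"gripper": -1, "x": 0.472, "y": -0.502, "z": 0.0, "rx": 0, "ry": 0, "rz": 0}]}}

```text
time: 1.8
ee_pos: [0.2945, -0.4005, 0.4049]
eef_rot: [[0.961, 0.276, 0.0], [0.276, -0.961, -0.001], [0.0, 0.001, -1.0]]
force: [1.7, -0.6, 0.5]
opening: 1.002
gripper_force: 0.0
```

Request:
{"fn": "drive_tool", "kwargs": {"deltas": [{"gripper": -1, "x": 0.3, "y": -0.319, "z": 0.0, "rx": 0, "ry": 0, "rz": 0}, {"gripper": -1, "x": 0.3, "y": -0.319, "z": 0.0, "rx": 0, "ry": 0, "rz": 0}, {"gripper": -1, "x": 0.3, "y": -0.319, "z": 0.0, "rx": 0, "ry": 0, "rz": 0}, {"gripper": -1, "x": 0.3, "y": -0.319, "z": 0.0, "rx": 0, "ry": 0, "rz": 0}, {"gripper": -1, "x": 0.3, "y": -0.319, "z": 0.0, "rx": 0, "ry": 0, "rz": 0}]}}

```text
time: 2.3
ee_pos: [0.4087, -0.1781, 0.4052]
eef_rot: [[0.961, 0.276, 0.001], [0.276, -0.961, -0.001], [0.0, 0.002, -1.0]]
force: [1.8, -0.8, 0.2]
opening: 1.004
gripper_force: 0.0
```

Request:
{"fn": "drive_tool", "kwargs": {"deltas": [{"gripper": -1, "x": 0.129, "y": -0.137, "z": 0.05, "rx": 0, "ry": 0, "rz": 0}, {"gripper": -1, "x": 0.129, "y": -0.137, "z": 0.09, "rx": 0, "ry": 0, "rz": 0}, {"gripper": -1, "x": 0.129, "y": -0.137, "z": 0.13, "rx": 0, "ry": 0, "rz": 0}, {"gripper": -1, "x": 0.129, "y": -0.137, "z": 0.145, "rx": 0, "ry": 0, "rz": 0.009}, {"gripper": -1, "x": 0.129, "y": -0.137, "z": 0.145, "rx": 0, "ry": 0, "rz": 0.009}]}}

```text
time: 2.8
ee_pos: [0.4949, -0.0111, 0.2584]
eef_rot: [[0.963, 0.268, 0.001], [0.268, -0.963, 0.0], [0.001, -0.0, -1.0]]
force: [0.2, -0.2, 0.5]
opening: 1.0
gripper_force: 0.0
```

```bash
cat > look.py <<'E'
import sys
from h import *
n=sys.argv[1]
p,d=robot.camera('side');cv2.imwrite(f'pics/side{n}.png',p[120:400,150:550][:,:,::-1].repeat(2,0).repeat(2,1))
P=pts('side',d);e=np.array(robot.sense()['ee_pos'])
q=P[(np.hypot(P[:,0]-e[0],P[:,1]-e[1])<.09)&(P[:,2]>.06)&(P[:,2]<e[2]-.05)]
print('tip zmin',np.sort(q[:,2])[[0,5,20,50]],'tcp',e,'dz',e[2]-np.sort(q[:,2])[20])
low=q[q[:,2]<np.sort(q[:,2])[20]+.02]
th=np.radians(16.5);c=np.array([.5596,.0354]);R=np.array([[np.cos(th),np.sin(th)],[-np.sin(th),np.cos(th)]])
L=(low[:,:2]-c)@R.T*1000;print('tips ledge frame x',np.percentile(L[:,0],[2,98]),'y',np.percentile(L[:,1],[2,25,50,75,98]),'tcp',(e[:2]-c)@R.T*1000)
E
python3 look.py 1
```

```text
tip zmin [0.0963907  0.09677559 0.09969209 0.10515409] tcp [ 0.49421494 -0.00613371  0.25370031] dz 0.15400822033042022
tips ledge frame x [-85.92560409 -63.75787127] y [-69.33324668 -63.52841278  25.38201366  30.57304025  33.70501261] tcp [-74.4886996  -21.25297805]
```

View pics/side1.png

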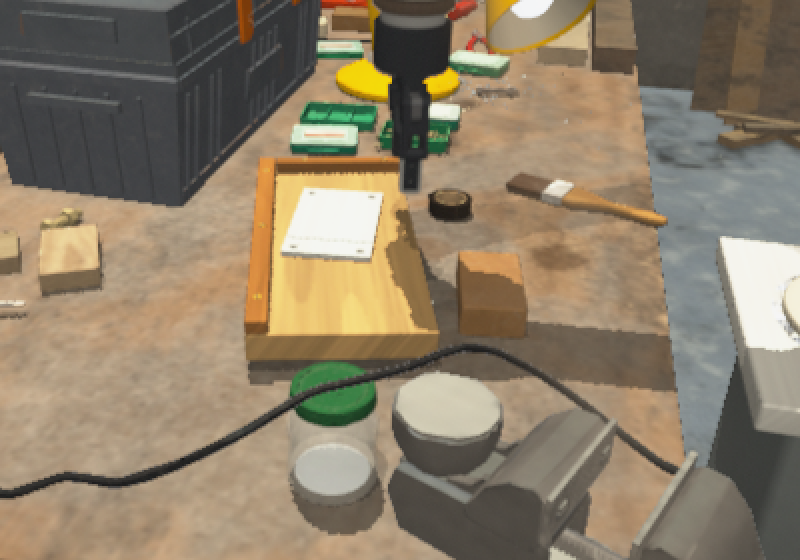

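The side view (2x crop) shows the gripper at (410,150), its tips in front of the plate's front edge at (370,230), clear of it and of the tape.

Request:
{"fn": "drive_tool", "kwargs": {"deltas": [{"gripper": -1, "x": 0, "y": 0.004, "z": 0.02, "rx": 0, "ry": 0, "rz": -0.017}, {"gripper": -1, "x": 0, "y": 0.004, "z": 0.035, "rx": 0, "ry": 0, "rz": -0.017}, {"gripper": -1, "x": 0, "y": 0.004, "z": 0.045, "rx": 0, "ry": 0, "rz": -0.017}, {"gripper": -1, "x": 0, "y": 0.004, "z": 0.049, "rx": 0, "ry": 0, "rz": -0.017}, {"gripper": -1, "x": 0, "y": 0.004, "z": 0.049, "rx": 0, "ry": 0, "rz": -0.017}]}}

```text
time: 3.35
ee_pos: [0.4953, -0.017, 0.2108]
eef_rot: [[0.959, 0.283, -0.0], [0.283, -0.959, -0.0], [-0.0, 0.0, -1.0]]
force: [-0.6, 0.2, 0.6]
opening: 0.997
gripper_force: 0.0
```

```bash
sed -i 's/(P\[:,2\]>.06)/(P[:,2]>float(sys.argv[2]))/' look.py; python3 look.py 2 .048; python3 -c "
from h import *
s=robot.sense();print(s['time'],s['force'],s['ee_pos'],s['eef_rot'])"
```

```text
tip zmin [0.04832628 0.04880052 0.05180139 0.05813225] tcp [ 0.4955248  -0.01692319  0.21122429] dz 0.15942290381548796
tips ledge frame x [-86.93935405 -66.19068849] y [-74.18444801 -70.0963134   20.00656991  24.82569221  28.13115535] tcp [-76.29715161 -31.97016441]
3.4 [-0.49890325 -1.19382324  0.60271125] [ 0.4955248  -0.01692319  0.21122429] [[ 9.59101637e-01  2.83060810e-01  7.92599334e-04]
 [ 2.83061109e-01 -9.59101832e-01 -2.92169004e-04]
 [ 6.77481878e-04  5.04573817e-04 -9.99999643e-01]]
```

Request:
{"fn": "drive_tool", "kwargs": {"deltas": [{"gripper": -1, "x": 0, "y": 0, "z": 0.004, "rx": 0, "ry": 0, "rz": 0}, {"gripper": -1, "x": 0, "y": 0, "z": 0.007, "rx": 0, "ry": 0, "rz": 0}, {"gripper": -1, "x": 0, "y": 0, "z": 0.007, "rx": 0, "ry": 0, "rz": 0}]}}

```text
time: 3.7
ee_pos: [0.4953, -0.0168, 0.2037]
eef_rot: [[0.959, 0.284, 0.0], [0.284, -0.959, -0.0], [-0.0, 0.0, -1.0]]
force: [-1.1, -0.1, -0.2]
opening: 0.997
gripper_force: 0.0
```

```bash
python3 look.py 3 .0425
```

```text
tip zmin [0.04250318 0.04254495 0.04266206 0.04278509] tcp [ 0.49531893 -0.0166794   0.20376224] dz 0.16110018522368197
tips ledge frame x [-85.44310429   8.66831452] y [-89.67438001 -59.44813769 -24.42970964  11.77826598  37.11802043] tcp [-76.42530656 -31.67794507]
```

View pics/side3.png

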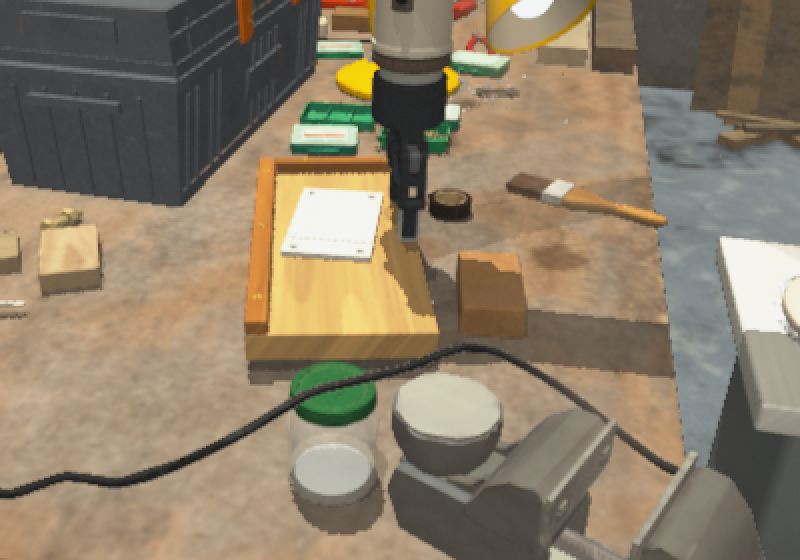

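The side view shows the left fingertip just above the ledge at (407,235), about 2 cm in front of the plate's front edge.

Request:
{"fn": "drive_tool", "kwargs": {"deltas": [{"gripper": -1, "x": 0.006, "y": 0, "z": 0.001, "rx": 0, "ry": 0, "rz": 0}, {"gripper": -1, "x": 0.012, "y": 0, "z": 0.001, "rx": 0, "ry": 0, "rz": 0}, {"gripper": -1, "x": 0.018, "y": 0, "z": 0.001, "rx": 0, "ry": 0, "rz": 0}, {"gripper": -1, "x": 0.023, "y": 0, "z": 0.001, "rx": 0, "ry": 0, "rz": 0}, {"gripper": -1, "x": 0.028, "y": 0, "z": 0.001, "rx": 0, "ry": 0, "rz": 0}]}}

```text
time: 4.25
ee_pos: [0.5227, -0.0086, 0.2027]
eef_rot: [[0.959, 0.284, -0.0], [0.284, -0.959, -0.0], [-0.0, 0.0, -1.0]]
force: [-0.9, -0.7, 0.9]
opening: 1.0
gripper_force: 0.6
```

Request:
{"fn": "drive_tool", "kwargs": {"deltas": [{"gripper": -1, "x": 0.003, "y": 0, "z": 0, "rx": 0, "ry": 0, "rz": 0}, {"gripper": -1, "x": 0.006, "y": 0, "z": 0, "rx": 0, "ry": 0, "rz": 0}, {"gripper": -1, "x": 0.008, "y": 0, "z": 0, "rx": 0, "ry": 0, "rz": 0}]}}

```text
time: 4.55
ee_pos: [0.5298, -0.0062, 0.2026]
eef_rot: [[0.959, 0.284, -0.001], [0.284, -0.959, -0.0], [-0.001, -0.0, -1.0]]
force: [-2.0, -0.7, 1.1]
opening: 1.0
gripper_force: 1.0
```

Request:
{"fn": "drive_tool", "kwargs": {"deltas": [{"gripper": -1, "x": 0.001, "y": 0, "z": 0, "rx": 0, "ry": 0, "rz": 0}, {"gripper": -1, "x": 0.002, "y": 0, "z": 0, "rx": 0, "ry": 0, "rz": 0}, {"gripper": -1, "x": 0.002, "y": 0, "z": 0, "rx": 0, "ry": 0, "rz": 0}]}}

```text
time: 4.85
ee_pos: [0.5318, -0.0056, 0.2027]
eef_rot: [[0.959, 0.284, 0.0], [0.284, -0.959, 0.0], [0.0, -0.0, -1.0]]
force: [-0.3, 0.6, -0.5]
opening: 1.0
gripper_force: 0.5
```

Request:
{"fn": "drive_tool", "kwargs": {"deltas": [{"gripper": -1, "x": 0.001, "y": 0, "z": 0, "rx": 0, "ry": 0, "rz": 0}, {"gripper": -1, "x": 0.001, "y": 0, "z": 0, "rx": 0, "ry": 0, "rz": 0}]}}

```text
time: 5.05
ee_pos: [0.5324, -0.0055, 0.2026]
eef_rot: [[0.959, 0.284, -0.001], [0.284, -0.959, -0.0], [-0.001, -0.0, -1.0]]
force: [-2.9, 0.4, 1.6]
opening: 1.0
gripper_force: 1.4
```

```bash
cat > st.py <<'E'
import sys
from h import *
c=np.array([.5596,.0354]);th=np.radians(16.5);R=np.array([[np.cos(th),np.sin(th)],[-np.sin(th),np.cos(th)]])
for cam in ('top','side'):
    p,d=robot.camera(cam)
    r=robot.trace(cam,'plate')
    if r:
        Q=pts(cam,d,r[0]['mask']);Q=Q[abs(Q[:,2]-np.median(Q[:,2]))<.004];a=rect(Q);print(cam,len(Q),'plate',(a[0]/1000-c)@R.T*1000,a,np.median(Q[:,2]))
    if len(sys.argv)>1: cv2.imwrite(f'pics/{cam}{sys.argv[1]}.png',p[150:350,220:500][:,:,::-1].repeat(2,0).repeat(2,1))
s=robot.sense();e=np.array(s['ee_pos']);print(s['time'],'tcp',(e[:2]-c)@R.T*1000,e,s['force'])
E
python3 st.py 4
```

```text
top 2164 plate [20.08481509  3.01996738] (array([578.,  44.]), array([ 91.1, 109.2]), 16.45) 0.04576647451524585
side 1489 plate [ 17.34481726 -16.08873252] (array([580.8,  24.9]), array([ 90.1, 157.6]), 17.17) 0.04357039194924217
5.25 tcp [-37.6956124  -31.52086564] [ 0.53240911 -0.00552896  0.20261954] [-3.94432166 -0.47102798  2.20743428]
```

Request:
{"fn": "drive_tool", "kwargs": {"deltas": [{"gripper": -1, "x": 0.001, "y": 0, "z": 0, "rx": 0, "ry": 0, "rz": 0}, {"gripper": -1, "x": 0.001, "y": 0, "z": 0, "rx": 0, "ry": 0, "rz": 0}]}}

```text
time: 5.45
ee_pos: [0.5328, -0.0054, 0.2025]
eef_rot: [[0.959, 0.284, -0.003], [0.284, -0.959, -0.001], [-0.003, 0.0, -1.0]]
force: [-6.4, -0.9, 3.9]
opening: 1.001
gripper_force: 3.0
```

Request:
{"fn": "drive_tool", "kwargs": {"deltas": [{"gripper": -1, "x": 0.001, "y": 0, "z": 0, "rx": 0, "ry": 0, "rz": 0}, {"gripper": -1, "x": 0.001, "y": 0, "z": 0, "rx": 0, "ry": 0, "rz": 0}]}}

```text
time: 5.65
ee_pos: [0.5332, -0.0052, 0.2024]
eef_rot: [[0.959, 0.284, -0.004], [0.284, -0.959, -0.002], [-0.004, 0.0, -1.0]]
force: [-8.5, -1.5, 6.1]
opening: 1.001
gripper_force: 4.2
```

Request:
{"fn": "drive_tool", "kwargs": {"deltas": [{"gripper": -1, "x": -0.008, "y": 0, "z": 0, "rx": 0, "ry": 0, "rz": 0}, {"gripper": -1, "x": -0.018, "y": 0, "z": -0.002, "rx": 0, "ry": 0, "rz": 0}, {"gripper": -1, "x": -0.018, "y": 0, "z": -0.04, "rx": 0, "ry": 0, "rz": 0}, {"gripper": -1, "x": -0.018, "y": 0.02, "z": -0.08, "rx": 0, "ry": 0, "rz": 0}, {"gripper": 0, "x": -0.018, "y": 0.06, "z": -0.09, "rx": 0, "ry": 0, "rz": 0.15}]}}

```text
time: 6.15
ee_pos: [0.5358, -0.0645, 0.2972]
eef_rot: [[0.99, 0.142, 0.008], [0.142, -0.99, 0.001], [0.008, -0.0, -1.0]]
force: [2.2, -0.5, 0.4]
opening: 0.856
gripper_force: 0.0
```

Request:
{"fn": "drive_tool", "kwargs": {"deltas": [{"gripper": 0, "x": 0.03, "y": 0.041, "z": 0, "rx": 0, "ry": 0, "rz": 0.145}, {"gripper": 0, "x": 0.07, "y": 0.041, "z": 0, "rx": 0, "ry": 0, "rz": 0.29}, {"gripper": 0, "x": 0.07, "y": 0.041, "z": 0, "rx": 0, "ry": 0, "rz": 0.435}, {"gripper": 0, "x": 0.07, "y": 0.041, "z": 0, "rx": 0, "ry": 0, "rz": 0.58}, {"gripper": 0, "x": 0.07, "y": 0.041, "z": 0, "rx": 0, "ry": 0, "rz": 0.725}]}}

```text
time: 6.65
ee_pos: [0.6096, -0.0987, 0.2928]
eef_rot: [[0.829, -0.559, 0.001], [-0.559, -0.829, 0.0], [0.001, -0.001, -1.0]]
force: [-0.6, 0.1, 0.5]
opening: 0.498
gripper_force: 0.0
```

Request:
{"fn": "drive_tool", "kwargs": {"deltas": [{"gripper": 0, "x": 0, "y": 0, "z": 0, "rx": 0, "ry": 0, "rz": 0.145}, {"gripper": 0, "x": 0, "y": 0, "z": 0, "rx": 0, "ry": 0, "rz": 0.29}, {"gripper": 0, "x": 0, "y": 0, "z": 0, "rx": 0, "ry": 0, "rz": 0.435}, {"gripper": 0, "x": 0, "y": 0, "z": 0, "rx": 0, "ry": 0, "rz": 0.58}, {"gripper": 0, "x": 0, "y": 0, "z": 0, "rx": 0, "ry": 0, "rz": 0.7}]}}

```text
time: 7.15
ee_pos: [0.6086, -0.0996, 0.2917]
eef_rot: [[0.304, -0.953, -0.002], [-0.953, -0.304, 0.001], [-0.002, 0.002, -1.0]]
force: [-0.8, 1.5, -1.9]
opening: 0.5
gripper_force: 0.0
```

```bash
python3 st.py 5; python3 look.py 5b .07;python3 -c "
from h import *
s=robot.sense();print(np.round(s['eef_rot'],3).tolist(),s['opening'])"
```

```text
top 3876 plate [ 19.81297761 -17.96707873] (array([583.7,  23.8]), array([ 90.7, 152.4]), 16.53) 0.04566520976474536
side 1466 plate [ 17.5045491  -15.19739323] (array([580.7,  25.8]), array([ 89.9, 154.8]), 16.95) 0.04361954460682457
7.35 tcp [   9.9601656  -140.64005988] [ 0.60909394 -0.09661963  0.29095622] [-1.00444863  0.97041691 -0.27802924]
tip zmin [0.11769843 0.12132555 0.12486839 0.13098488] tcp [ 0.60895557 -0.09696705  0.29071303] dz 0.16584464678728134
tips ledge frame x [-24.82079377  42.5791524 ] y [-135.1698082  -131.33417688 -129.14557349 -127.27147136 -124.06641781] tcp [   9.72882283 -140.93387913]
[[0.315, -0.949, -0.005], [-0.949, -0.315, 0.002], [-0.003, 0.004, -1.0]] 0.49978535729175977
```

View pics/top5.png

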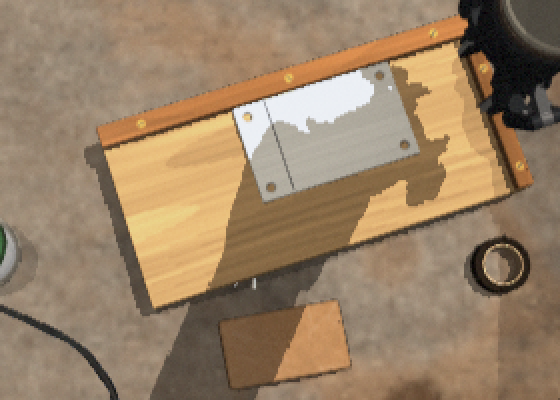

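The top crop shows the plate square against the fence. Its scribed line is at the open-end side (278,145) and its trailing end runs from (385,65) to (418,155). The gripper is beyond that end at upper right.

Request:
{"fn": "drive_tool", "kwargs": {"deltas": [{"gripper": 0, "x": -0.013, "y": -0.01, "z": 0.02, "rx": 0, "ry": 0, "rz": 0.025}, {"gripper": 0, "x": -0.013, "y": -0.01, "z": 0.045, "rx": 0, "ry": 0, "rz": 0.025}, {"gripper": 0, "x": -0.013, "y": -0.01, "z": 0.06, "rx": 0, "ry": 0, "rz": 0.025}, {"gripper": 0, "x": -0.013, "y": -0.01, "z": 0.065, "rx": 0, "ry": 0, "rz": 0.025}, {"gripper": 0, "x": -0.013, "y": -0.01, "z": 0.065, "rx": 0, "ry": 0, "rz": 0.025}]}}

```text
time: 7.9
ee_pos: [0.6134, -0.0845, 0.2251]
eef_rot: [[0.285, -0.959, -0.007], [-0.959, -0.285, 0.002], [-0.004, 0.006, -1.0]]
force: [-0.1, -1.3, 0.5]
opening: 0.5
gripper_force: 0.0
```

```bash
python3 st.py 6; python3 look.py 6b .049;python3 -c "
from h import *
s=robot.sense();print(np.round(s['eef_rot'],3).tolist(),s['opening'])"
```

```text
top 3839 plate [ 19.84137915 -17.87119676] (array([583.7,  23.9]), array([ 90.5, 151.5]), 16.78) 0.04572212468431747
side 1463 plate [ 17.42297507 -16.52906349] (array([581. ,  24.5]), array([ 89.5, 156.3]), 16.37) 0.04362258404622171
8.1 tcp [  18.82983959 -129.92540862] [ 0.61455523 -0.08382708  0.22713738] [-0.11009445  0.74453337  0.13308743]
tip zmin [0.04904037 0.04920844 0.0497689  0.05042507] tcp [ 0.61453304 -0.08358268  0.22710048] dz 0.17733157871090688
tips ledge frame x [-56.56160777  81.10978061] y [-175.73348918 -164.34087117 -135.7189244  -114.72011718  -61.19365369] tcp [  18.8779727  -129.68476397]
[[0.286, -0.958, -0.003], [-0.958, -0.286, 0.001], [-0.002, 0.003, -1.0]] 0.49995016496152583
```

View pics/side6b.png

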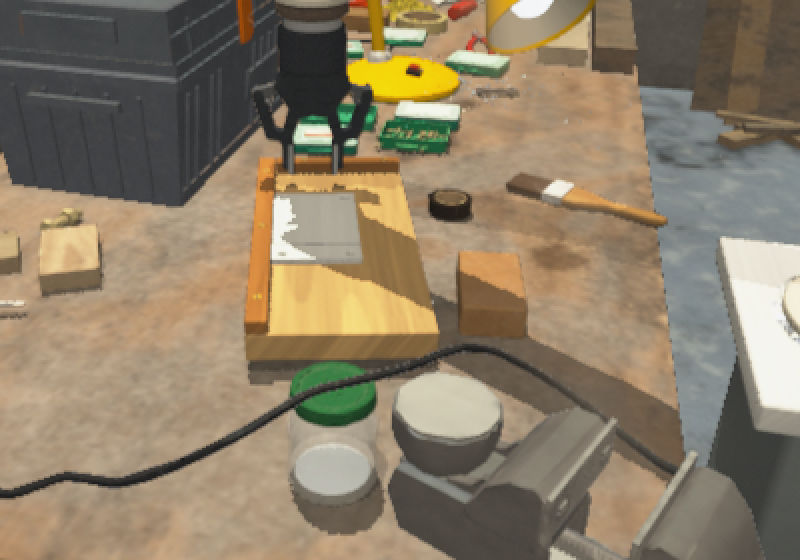

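The fingers stand at (288,160) and (338,160), between the end stop and the plate's trailing end at (315,195), clear of both fence and stop.

Request:
{"fn": "drive_tool", "kwargs": {"deltas": [{"gripper": 0, "x": 0, "y": 0, "z": 0.005, "rx": 0, "ry": 0, "rz": 0}, {"gripper": 0, "x": 0, "y": 0, "z": 0.009, "rx": 0, "ry": 0, "rz": 0}, {"gripper": 0, "x": 0, "y": 0, "z": 0.009, "rx": 0, "ry": 0, "rz": 0}]}}

```text
time: 8.45
ee_pos: [0.6136, -0.0828, 0.2163]
eef_rot: [[0.287, -0.958, -0.006], [-0.958, -0.287, 0.001], [-0.003, 0.006, -1.0]]
force: [-0.9, -0.1, -0.0]
opening: 0.5
gripper_force: 0.0
```

```bash
python3 - <<'E'
from h import *
c=np.array([.5596,.0354]);th=np.radians(16.5);R=np.array([[np.cos(th),np.sin(th)],[-np.sin(th),np.cos(th)]])
p,d=robot.camera('side');P=pts('side',d);L=(P[:,:2]-c)@R.T*1000
s=robot.sense();e=s['ee_pos'];print(e,s['force'])
# finger points: x' in plate range, y' -145..-105, dark
m,Rc,t=pose('side');v,u=np.nonzero(d>0);g=p[v,u].astype(int)
k=(L[:,0]>-25)&(L[:,0]<62)&(L[:,1]>-150)&(L[:,1]<-108)&(P[:,2]>.038)&(P[:,2]<.075)
sat=g.max(1)-g.min(1)
for lo in range(38,72,3):
    q=k&(P[:,2]*1000>=lo)&(P[:,2]*1000<lo+3)
    f=q&(sat<25);print(lo,q.sum(),f.sum(),np.round(np.percentile(L[f,1],[5,50,95]),1) if f.sum() else '', np.round(np.percentile(L[f,0],[2,98]),1) if f.sum() else '')
E
```

```text
[ 0.61372936 -0.08288983  0.21649238] [-0.82427189  0.16272664  0.68914149]
38 64 0  
41 3 0  
44 6 1 [-115.2 -115.2 -115.2] [-6.8 -6.8]
47 10 3 [-124.1 -114.1 -112.4] [-6.7 39.6]
50 12 8 [-124.6 -117.4 -112.8] [-13.2  48. ]
53 18 12 [-124.3 -117.5 -113.5] [-13.3  47.8]
56 12 9 [-121.4 -117.3 -113.1] [-15.6  50.1]
59 16 14 [-121.7 -115.5 -112.5] [-14.7  49.9]
62 20 19 [-125.3 -117.8 -112.2] [-16.   50.4]
65 13 12 [-124.  -117.  -114.7] [-15.4  49.3]
68 14 13 [-123.1 -117.2 -113.3] [-15.3  49.7]
71 17 14 [-124.9 -118.2 -113.5] [-15.2  49.7]
```

Request:
{"fn": "drive_tool", "kwargs": {"deltas": [{"gripper": 0, "x": 0, "y": 0, "z": 0.003, "rx": 0, "ry": 0, "rz": 0}, {"gripper": 0, "x": -0.005, "y": 0, "z": 0.004, "rx": 0, "ry": 0, "rz": 0}, {"gripper": 0, "x": -0.012, "y": 0, "z": 0.004, "rx": 0, "ry": 0, "rz": 0}, {"gripper": 0, "x": -0.018, "y": 0, "z": 0.004, "rx": 0, "ry": 0, "rz": 0}, {"gripper": 0, "x": -0.023, "y": 0, "z": 0.004, "rx": 0, "ry": 0, "rz": 0}]}}

```text
time: 9.0
ee_pos: [0.6072, -0.0599, 0.213]
eef_rot: [[0.287, -0.958, -0.005], [-0.958, -0.287, 0.001], [-0.003, 0.004, -1.0]]
force: [-0.3, -0.5, -0.2]
opening: 0.503
gripper_force: 0.0
```

Request:
{"fn": "drive_tool", "kwargs": {"deltas": [{"gripper": 0, "x": -0.006, "y": 0, "z": 0, "rx": 0, "ry": 0, "rz": 0}, {"gripper": 0, "x": -0.012, "y": 0, "z": 0, "rx": 0, "ry": 0, "rz": 0}, {"gripper": 0, "x": -0.018, "y": 0, "z": 0, "rx": 0, "ry": 0, "rz": 0}, {"gripper": 0, "x": -0.025, "y": 0, "z": 0, "rx": 0, "ry": 0, "rz": 0}, {"gripper": 0, "x": -0.033, "y": 0, "z": 0, "rx": 0, "ry": 0, "rz": 0}]}}

```text
time: 9.5
ee_pos: [0.5978, -0.0291, 0.2131]
eef_rot: [[0.286, -0.958, -0.005], [-0.958, -0.286, 0.001], [-0.002, 0.004, -1.0]]
force: [-0.2, -1.0, 0.1]
opening: 0.501
gripper_force: 0.6
```

```bash
python3 st.py
```

```text
top 3961 plate [19.23532784 13.17961163] (array([574.3,  53.5]), array([ 92.4, 152.5]), 16.43) 0.04571606711636245
side 1620 plate [16.36911729 19.34766133] (array([569.8,  58.6]), array([ 91.1, 156.6]), 17.62) 0.04365520642426371
9.7 tcp [ 18.50072014 -72.4168418 ] [ 0.59790635 -0.02878021  0.21311694] [-0.24962723 -0.67226908 -0.28829848]
```

Request:
{"fn": "drive_tool", "kwargs": {"deltas": [{"gripper": 0, "x": -0.008, "y": 0, "z": 0, "rx": 0, "ry": 0, "rz": 0}, {"gripper": 0, "x": -0.017, "y": 0, "z": 0, "rx": 0, "ry": 0, "rz": 0}, {"gripper": 0, "x": -0.026, "y": 0, "z": 0, "rx": 0, "ry": 0, "rz": 0}, {"gripper": 0, "x": -0.035, "y": 0, "z": 0, "rx": 0, "ry": 0, "rz": 0}, {"gripper": 0, "x": -0.043, "y": 0, "z": 0, "rx": 0, "ry": 0, "rz": 0}]}}

```text
time: 10.2
ee_pos: [0.5855, 0.0127, 0.2133]
eef_rot: [[0.287, -0.958, -0.004], [-0.958, -0.287, 0.001], [-0.002, 0.004, -1.0]]
force: [1.0, -2.3, 1.7]
opening: 0.495
gripper_force: 1.1
```

Request:
{"fn": "drive_tool", "kwargs": {"deltas": [{"gripper": 0, "x": -0.009, "y": 0, "z": 0, "rx": 0, "ry": 0, "rz": 0}, {"gripper": 0, "x": -0.018, "y": 0, "z": 0, "rx": 0, "ry": 0, "rz": 0}, {"gripper": 0, "x": -0.027, "y": 0, "z": 0, "rx": 0, "ry": 0, "rz": 0}, {"gripper": 0, "x": -0.036, "y": 0, "z": 0, "rx": 0, "ry": 0, "rz": 0}, {"gripper": 0, "x": -0.043, "y": 0, "z": 0, "rx": 0, "ry": 0, "rz": 0}]}}

```text
time: 10.7
ee_pos: [0.5731, 0.0539, 0.2133]
eef_rot: [[0.287, -0.958, -0.005], [-0.958, -0.287, 0.001], [-0.002, 0.004, -1.0]]
force: [0.6, -2.9, 1.7]
opening: 0.5
gripper_force: 1.2
```

Request:
{"fn": "drive_tool", "kwargs": {"deltas": [{"gripper": 0, "x": -0.006, "y": 0, "z": 0, "rx": 0, "ry": 0, "rz": 0}, {"gripper": 0, "x": -0.012, "y": 0, "z": 0, "rx": 0, "ry": 0, "rz": 0}, {"gripper": 0, "x": -0.017, "y": 0, "z": 0, "rx": 0, "ry": 0, "rz": 0}, {"gripper": 0, "x": -0.02, "y": 0, "z": 0, "rx": 0, "ry": 0, "rz": 0}, {"gripper": 0, "x": -0.02, "y": 0, "z": 0, "rx": 0, "ry": 0, "rz": 0}]}}

```text
time: 11.2
ee_pos: [0.5674, 0.0729, 0.2131]
eef_rot: [[0.287, -0.958, -0.005], [-0.958, -0.287, 0.001], [-0.003, 0.005, -1.0]]
force: [-0.6, -0.6, 0.4]
opening: 0.5
gripper_force: 0.0
```

```bash
python3 st.py 7
```

```text
top 2007 plate [ 18.80990741 143.77853589] (array([536.8, 178.6]), array([ 92.6, 105.2]), 15.91) 0.045851219181999525
side 2172 plate [ 17.06076143 123.43767828] (array([540.9, 158.6]), array([ 90. , 153.5]), 16.5) 0.0438591440120272
11.4 tcp [17.89534155 33.29788382] [0.5673013  0.07240922 0.21304557] [-0.30581658 -0.07167156 -0.084035  ]
```

View pics/top7.png

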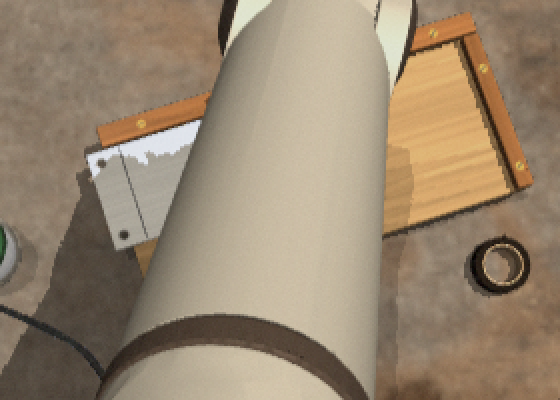

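The crop shows the lead end past the open end at (88,155)–(115,248), with the scribed line at (120,150)–(147,238). The line is still inboard of the ledge end, and the jar is clear at (5,250).

Request:
{"fn": "drive_tool", "kwargs": {"deltas": [{"gripper": 0, "x": -0.004, "y": 0, "z": 0, "rx": 0, "ry": 0, "rz": 0}, {"gripper": 0, "x": -0.008, "y": 0, "z": 0, "rx": 0, "ry": 0, "rz": 0}, {"gripper": 0, "x": -0.011, "y": 0, "z": 0, "rx": 0, "ry": 0, "rz": 0}, {"gripper": 0, "x": -0.014, "y": 0, "z": 0, "rx": 0, "ry": 0, "rz": 0}, {"gripper": 0, "x": -0.014, "y": 0, "z": 0, "rx": 0, "ry": 0, "rz": 0}]}}

```text
time: 11.9
ee_pos: [0.5634, 0.0863, 0.2133]
eef_rot: [[0.287, -0.958, -0.005], [-0.958, -0.287, 0.001], [-0.002, 0.005, -1.0]]
force: [-0.3, -0.2, 0.1]
opening: 0.5
gripper_force: 0.0
```

```bash
cat > end.py <<'E'
from h import *
c=np.array([.5596,.0354]);th=np.radians(16.5);R=np.array([[np.cos(th),np.sin(th)],[-np.sin(th),np.cos(th)]])
for cam in ('side','top'):
    p,d=robot.camera(cam);P=pts(cam,d);L=(P[:,:2]-c)@R.T*1000;z=P[:,2]*1000
    off=39.7-np.median(z[(L[:,0]>-70)&(L[:,0]<-40)&(abs(z-40)<5)&(L[:,1]>100)&(L[:,1]<170)]) if cam=='side' else 0
    z=z+off
    n=(L[:,1]>150)&(L[:,1]<240)
    for nm,a,b,lo,hi in (('plate',-15,50,43.5,50),('ledge',-75,-35,36,43),('fence',68,82,50,58)):
        q=n&(L[:,0]>a)&(L[:,0]<b)&(z>lo)&(z<hi)
        if q.sum()>20:
            # per-strip max
            s=[L[q&(abs(L[:,0]-x)<3),1].max() for x in np.arange(a,b,6) if (q&(abs(L[:,0]-x)<3)).sum()>3]
            print(cam,nm,q.sum(),'end y',np.round(s,1))
    q=(L[:,1]>90)&(L[:,1]<205)&(z>43.5)&(z<49.5)&(L[:,0]>-40)&(L[:,0]<70)
    for y in range(70,206,15):
        k=q&(abs(L[:,1]-y)<5)
        if k.sum()>10: print(cam,'y',y,'front x',round(np.percentile(L[k,0],1),1),'back',round(np.percentile(L[k,0],99),1))
s=robot.sense();e=np.array(s['ee_pos']);print(s['time'],(e[:2]-c)@R.T*1000)
E
python3 end.py; python3 st.py
```

```text
side plate 786 end y [212.4 214.  213.  211.9 213.  212.8 213.5 212.9 212.8 212.9 212.3]
side ledge 268 end y [182.7 182.7 183.  183.8 184.3 182.5 183.8]
side fence 92 end y [184.8 182.9 182.1]
side y 100 front x -26.4 back 61.5
side y 115 front x -26.6 back 61.1
side y 130 front x -26.2 back 61.4
side y 145 front x -27.2 back 63.0
side y 160 front x -26.2 back 60.8
side y 175 front x -26.6 back 62.2
side y 190 front x -27.2 back 61.9
side y 205 front x -26.3 back 61.6
top plate 967 end y [209.5 209.6 209.7 209.8 209.8 209.6 209.6 209.8 210.  209.9 209.5]
top fence 127 end y [179.4 180.1 180.2]
top y 130 front x 41.5 back 65.7
top y 145 front x 24.7 back 65.0
top y 160 front x 5.0 back 64.9
top y 175 front x -12.1 back 65.0
top y 190 front x -24.2 back 62.8
top y 205 front x -25.0 back 62.8
12.0 [18.13313062 47.39126853]
top 1604 plate [ 19.80630555 162.98653399] (array([532.3, 197.3]), array([90.6, 93.8]), 17.17) 0.045865237872892706
side 2257 plate [ 17.35096614 136.38857714] (array([537.5, 171.1]), array([ 90. , 154.5]), 16.62) 0.043917545506305944
12.2 tcp [18.07356097 46.91505773] [0.56360469 0.08551625 0.21339641] [ 0.03780614 -0.57958603 -0.09796125]
```

Request:
{"fn": "drive_tool", "kwargs": {"deltas": [{"gripper": 0, "x": 0.01, "y": 0, "z": 0, "rx": 0, "ry": 0, "rz": 0}, {"gripper": 0, "x": 0.02, "y": 0, "z": -0.003, "rx": 0, "ry": 0, "rz": 0}, {"gripper": 0, "x": 0.02, "y": 0, "z": -0.04, "rx": 0, "ry": 0, "rz": 0}, {"gripper": 0, "x": 0.02, "y": 0.02, "z": -0.085, "rx": 0, "ry": 0, "rz": 0}, {"gripper": -1, "x": 0.02, "y": 0.06, "z": -0.085, "rx": 0, "ry": 0, "rz": -0.145}]}}

```text
time: 12.7
ee_pos: [0.5165, 0.0475, 0.3036]
eef_rot: [[0.422, -0.906, 0.007], [-0.906, -0.422, 0.0], [0.003, -0.006, -1.0]]
force: [0.9, -0.9, 0.2]
opening: 0.657
gripper_force: 0.0
```

Request:
{"fn": "drive_tool", "kwargs": {"deltas": [{"gripper": -1, "x": 0, "y": 0.02, "z": 0, "rx": 0, "ry": 0, "rz": -0.145}, {"gripper": -1, "x": 0, "y": 0.02, "z": 0, "rx": 0, "ry": 0, "rz": -0.29}, {"gripper": -1, "x": 0, "y": 0.02, "z": 0, "rx": 0, "ry": 0, "rz": -0.435}, {"gripper": -1, "x": 0, "y": 0.02, "z": 0, "rx": 0, "ry": 0, "rz": -0.58}, {"gripper": -1, "x": 0, "y": 0.02, "z": 0, "rx": 0, "ry": 0, "rz": -0.725}]}}

```text
time: 13.2
ee_pos: [0.4943, 0.0393, 0.2991]
eef_rot: [[0.919, -0.395, -0.004], [-0.395, -0.919, 0.001], [-0.004, 0.001, -1.0]]
force: [-0.3, -1.2, -0.6]
opening: 1.003
gripper_force: 0.0
```

Request:
{"fn": "drive_tool", "kwargs": {"deltas": [{"gripper": -1, "x": 0, "y": 0, "z": 0, "rx": 0, "ry": 0, "rz": -0.145}, {"gripper": -1, "x": 0, "y": 0, "z": 0, "rx": 0, "ry": 0, "rz": -0.29}, {"gripper": -1, "x": 0, "y": 0, "z": 0, "rx": 0, "ry": 0, "rz": -0.435}, {"gripper": -1, "x": 0, "y": 0, "z": 0, "rx": 0, "ry": 0, "rz": -0.58}, {"gripper": -1, "x": 0, "y": 0, "z": 0, "rx": 0, "ry": 0, "rz": -0.7}]}}

```text
time: 13.7
ee_pos: [0.4943, 0.0392, 0.299]
eef_rot: [[0.957, 0.289, -0.004], [0.289, -0.957, 0.0], [-0.004, -0.002, -1.0]]
force: [0.4, 0.1, -0.1]
opening: 0.994
gripper_force: 0.0
```

```bash
python3 end.py | grep -v fence; python3 -c "
from h import *
s=robot.sense();print(np.round(s['eef_rot'],3).tolist(),s['opening'],s['ee_pos'])"
```

```text
side plate 773 end y [213.7 212.6 212.1 212.9 212.6 213.4 212.6 212.1 212.9 213.1 212.4]
side ledge 267 end y [182.7 183.2 182.4 183.8 181.9 185.6 183.6]
side y 100 front x -26.0 back 61.6
side y 115 front x -26.9 back 61.2
side y 130 front x -26.5 back 61.5
side y 145 front x -26.8 back 63.0
side y 160 front x -26.2 back 60.8
side y 175 front x -26.6 back 62.9
side y 190 front x -27.2 back 61.9
side y 205 front x -26.2 back 60.4
top plate 1096 end y [209.5 209.5 209.7 209.9 210.  209.5 209.6 209.7 210.  209.9 209.8]
top ledge 360 end y [180.  180.1 180.2 180.3 180.4 179.9 180.1]
top y 100 front x -24.4 back 64.7
top y 115 front x -24.7 back 65.1
top y 130 front x -24.4 back 64.8
top y 145 front x -25.1 back 64.5
top y 160 front x -25.3 back 64.8
top y 175 front x -25.3 back 64.7
top y 190 front x -24.9 back 63.0
top y 205 front x -25.5 back 62.9
13.8 [-61.49860665  22.22936747]
[[0.959, 0.284, -0.004], [0.284, -0.959, 0.001], [-0.004, -0.002, -1.0]] 1.0026504569951833 [0.49432044 0.03924741 0.29902937]
```

Request:
{"fn": "drive_tool", "kwargs": {"deltas": [{"gripper": -1, "x": 0, "y": -0.05, "z": 0, "rx": 0, "ry": 0, "rz": 0}, {"gripper": -1, "x": 0, "y": -0.093, "z": 0.02, "rx": 0, "ry": 0, "rz": 0}, {"gripper": -1, "x": 0, "y": -0.093, "z": 0.05, "rx": 0, "ry": 0, "rz": 0}, {"gripper": -1, "x": 0, "y": -0.093, "z": 0.08, "rx": 0, "ry": 0, "rz": 0}, {"gripper": -1, "x": 0, "y": -0.093, "z": 0.088, "rx": 0, "ry": 0, "rz": 0}]}}

```text
time: 14.3
ee_pos: [0.4659, 0.1293, 0.2086]
eef_rot: [[0.959, 0.283, -0.009], [0.283, -0.959, -0.001], [-0.009, -0.001, -1.0]]
force: [-0.3, -1.5, 0.1]
opening: 1.0
gripper_force: 0.0
```

Request:
{"fn": "drive_tool", "kwargs": {"deltas": [{"gripper": -1, "x": 0, "y": 0, "z": 0.004, "rx": 0, "ry": 0, "rz": 0}, {"gripper": -1, "x": 0.003, "y": 0, "z": 0.0075, "rx": 0, "ry": 0, "rz": 0}, {"gripper": -1, "x": 0.009, "y": 0, "z": 0.0075, "rx": 0, "ry": 0, "rz": 0}, {"gripper": -1, "x": 0.015, "y": 0, "z": 0.0075, "rx": 0, "ry": 0, "rz": 0}, {"gripper": -1, "x": 0.02, "y": 0, "z": 0.0075, "rx": 0, "ry": 0, "rz": 0}]}}

```text
time: 14.8
ee_pos: [0.4876, 0.1359, 0.2042]
eef_rot: [[0.959, 0.285, -0.003], [0.285, -0.959, 0.002], [-0.002, -0.002, -1.0]]
force: [-0.7, 0.2, 0.6]
opening: 0.998
gripper_force: 0.0
```

```bash
python3 -c "
from h import *
c=np.array([.5596,.0354]);th=np.radians(16.5);R=np.array([[np.cos(th),np.sin(th)],[-np.sin(th),np.cos(th)]])
s=robot.sense();print(np.round(s['eef_rot'],4).tolist(),s['ee_pos'],(s['ee_pos'][:2]-c)@R.T*1000,s['force'],s['time'])"
```

```text
[[0.9585, 0.285, -0.0027], [0.285, -0.9585, 0.0016], [-0.0021, -0.0023, -1.0]] [0.48758077 0.13587019 0.20418462] [-40.51838693 116.78736527] [-0.72816979  0.18262173  0.63377356] 14.8
```

Request:
{"fn": "drive_tool", "kwargs": {"deltas": [{"gripper": -1, "x": 0.001, "y": 0, "z": 0.001, "rx": 0, "ry": 0, "rz": 0}, {"gripper": -1, "x": 0.002, "y": 0, "z": 0.001, "rx": 0, "ry": 0, "rz": 0}, {"gripper": -1, "x": 0.003, "y": 0, "z": 0.001, "rx": 0, "ry": 0, "rz": 0}]}}

```text
time: 15.1
ee_pos: [0.4891, 0.1364, 0.2022]
eef_rot: [[0.958, 0.285, -0.005], [0.285, -0.958, 0.001], [-0.005, -0.002, -1.0]]
force: [0.3, -1.0, 0.5]
opening: 1.0
gripper_force: 0.0
```

Request:
{"fn": "drive_tool", "kwargs": {"deltas": [{"gripper": -1, "x": 0.001, "y": 0, "z": 0, "rx": 0, "ry": 0, "rz": 0}, {"gripper": -1, "x": 0.002, "y": 0, "z": 0, "rx": 0, "ry": 0, "rz": 0}]}}

```text
time: 15.3
ee_pos: [0.4908, 0.137, 0.2021]
eef_rot: [[0.958, 0.285, -0.006], [0.285, -0.958, 0.001], [-0.005, -0.002, -1.0]]
force: [-2.0, -0.2, 1.9]
opening: 1.002
gripper_force: 1.2
```

Request:
{"fn": "drive_tool", "kwargs": {"deltas": [{"gripper": -1, "x": 0.001, "y": 0, "z": 0, "rx": 0, "ry": 0, "rz": 0}, {"gripper": -1, "x": 0.001, "y": 0, "z": 0, "rx": 0, "ry": 0, "rz": 0}]}}

```text
time: 15.5
ee_pos: [0.4913, 0.1371, 0.202]
eef_rot: [[0.958, 0.285, -0.007], [0.285, -0.958, 0.0], [-0.007, -0.002, -1.0]]
force: [-3.5, -1.3, 3.6]
opening: 1.004
gripper_force: 2.0
```

Request:
{"fn": "drive_tool", "kwargs": {"deltas": [{"gripper": -1, "x": 0.001, "y": 0, "z": 0, "rx": 0, "ry": 0, "rz": 0}, {"gripper": -1, "x": 0.002, "y": 0, "z": 0, "rx": 0, "ry": 0, "rz": 0}, {"gripper": -1, "x": 0.002, "y": 0, "z": 0, "rx": 0, "ry": 0, "rz": 0}]}}

```text
time: 15.8
ee_pos: [0.4919, 0.1372, 0.2017]
eef_rot: [[0.958, 0.285, -0.011], [0.285, -0.958, -0.0], [-0.01, -0.003, -1.0]]
force: [-8.4, -2.5, 7.7]
opening: 1.002
gripper_force: 4.3
```

Request:
{"fn": "drive_tool", "kwargs": {"deltas": [{"gripper": -1, "x": -0.008, "y": 0, "z": 0, "rx": 0, "ry": 0, "rz": 0}, {"gripper": -1, "x": -0.022, "y": 0, "z": -0.002, "rx": 0, "ry": 0, "rz": 0}, {"gripper": -1, "x": -0.025, "y": 0, "z": -0.04, "rx": 0, "ry": 0, "rz": 0}, {"gripper": -1, "x": -0.025, "y": 0, "z": -0.09, "rx": 0, "ry": 0, "rz": 0}, {"gripper": -1, "x": -0.025, "y": 0.04, "z": -0.13, "rx": 0, "ry": 0, "rz": 0}]}}

```text
time: 16.3
ee_pos: [0.4806, 0.101, 0.3299]
eef_rot: [[0.956, 0.293, -0.002], [0.293, -0.956, 0.004], [-0.001, -0.004, -1.0]]
force: [0.8, 0.9, 0.4]
opening: 0.999
gripper_force: 0.0
```

Request:
{"fn": "drive_tool", "kwargs": {"deltas": [{"gripper": -1, "x": 0, "y": 0.05, "z": -0.02, "rx": 0, "ry": 0, "rz": 0}, {"gripper": -1, "x": 0, "y": 0.1, "z": -0.04, "rx": 0, "ry": 0, "rz": 0}, {"gripper": -1, "x": 0, "y": 0.14, "z": -0.04, "rx": 0, "ry": 0, "rz": 0}, {"gripper": -1, "x": 0, "y": 0.17, "z": -0.04, "rx": 0, "ry": 0, "rz": 0}, {"gripper": -1, "x": 0, "y": 0.17, "z": -0.04, "rx": 0, "ry": 0, "rz": 0}]}}

```text
time: 16.8
ee_pos: [0.5302, -0.0717, 0.3684]
eef_rot: [[0.961, 0.278, -0.0], [0.278, -0.961, -0.002], [-0.001, 0.002, -1.0]]
force: [0.2, -0.2, -0.2]
opening: 1.003
gripper_force: 0.0
```

```bash
python3 end.py; python3 st.py 8
```

```text
side plate 780 end y [215.2 212.4 212.9 212.6 212.2 212.8 213.6 213.7 212.6 213.7 212.5]
side ledge 263 end y [183.3 183.4 183.1 183.2 183.9 185.3 183.1]
side fence 91 end y [184.3 182.4 182.6]
side y 100 front x -25.9 back 61.6
side y 115 front x -25.5 back 61.7
side y 130 front x -26.3 back 60.7
side y 145 front x -26.4 back 63.0
side y 160 front x -25.2 back 61.7
side y 175 front x -25.9 back 61.3
side y 190 front x -26.1 back 61.8
side y 205 front x -24.5 back 61.6
top plate 1094 end y [210.  209.6 209.6 209.7 209.9 208.8 209.7 209.8 210.  210.2 209.6]
top ledge 363 end y [180.  180.1 180.2 180.3 179.7 179.9 180.1]
top fence 128 end y [180.  180.1 180.2]
top y 100 front x -25.2 back 64.6
top y 115 front x -24.9 back 64.6
top y 130 front x -24.4 back 65.2
top y 145 front x -24.5 back 64.8
top y 160 front x -26.1 back 65.0
top y 175 front x -24.9 back 64.1
top y 190 front x -24.7 back 64.0
top y 205 front x -24.9 back 63.7
16.9 [-57.94642477 -89.59640097]
top 3903 plate [ 19.71256714 134.85467992] (array([540.2, 170.3]), array([ 90.6, 149.4]), 16.78) 0.04586158182758726
side 2294 plate [ 17.85877754 136.34245144] (array([538. , 171.2]), array([ 90.2, 154.6]), 16.56) 0.04385556823959788
17.1 tcp [-57.44574446 -87.27508071] [ 0.52930735 -0.06459654  0.36702761] [-0.49872107 -0.8520678   0.80456644]
```

View pics/top8.png

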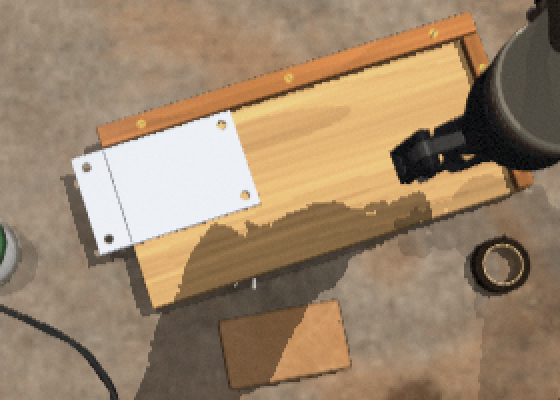

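The plate lies square against the fence. Its scribed line, (104,150)–(131,243), is level with the open end, which runs from (100,130) to (155,307), and the overhang measures 29.7 mm. The bystanders have not moved.

```bash
python3 -c "
from plant import robot
print(robot.hand_in())"
```

```text
the job is handed in; nothing more can be done
None
```

The job is handed in: the plate lies square against the fence with about 30 mm past the open end, and the sanding block, tape and jar were not touched (arm time about 17 s; no verdict was returned).

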